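# Load the reagent disc and hold the analyser hood open

## Task

Get the analyser ready for sampling: first take the yellow reagent disc (its white hub is there to grip) and seat it flat, fully down, in the round nest of the analyser, setting it in rather than dropping it, and let go of it while the hood is still shut. Then lift the grey hood, which has a blue handle, with the gripper fingers and hold it open at 40 degrees from shut (parallel to the red pointer beside its hinge) so that a colleague opposite can load samples; the hood falls shut by itself, so finish while still holding it there, at rest. Leave the tube rack, the bottle and the mouse where they stand.

Things in the scene. Friction and masses are not known exactly. Their poses are not given: they have to be found in the camera images.
- analyser: white benchtop analyser, fixed, base 220 (x) by 412 (y) by 40 mm high; in its middle a chamber 200 (x) by 176 (y) mm with walls up to 95 mm above the bench, shut by the hood; a grey nest plate on each side of it, at y = +146 and -146 mm (which nest is on which side varies). Origin: centre of its underside, on the bench; x runs from the hood's hinge side to its handle side, z up
- hood (a joint): opening angle of the grey hood, rad: 0 shut (level), 40 degrees = 0.698, stop at 1.35. Plate 200 (x) by 184 (y) by 10 mm, 0.3 to 0.5 kg, hinged along the analyser's y at its edge nearer the robot (-x); the far edge rises and swings back towards -x. No spring or stay: it falls shut from any angle (2 to 3 N at the handle)
- hood_hinge (a point): middle of the hood's hinge axis, fixed on the analyser at its x = -98, y = 0, z = 95 mm (the height of the shut hood's underside); axes as the analyser's. A red pointer bar 50 mm long stands beside the +y end of the hinge, rising at 40 degrees towards +x
- hood_handle (a point): middle of the grip bar of the blue handle on the hood, moving with it: a smooth round bar 12 mm thick, which can turn between the pads, along the analyser's y between uprights (78 mm free between them), its centre 35 mm above the hood's upper face. From the hinge axis it lies 165 mm along the hood and 45 mm off along the hood's normal. Axes turn with the hood
- disc: yellow round reagent disc, 80 mm across and 10 mm thick, with a white cylindrical hub 24 mm across standing 30 mm above the disc (40 mm tall overall), about 60 g; origin: centre of its underside, z up along the hub. Starts flat on the bench to the left or right of the analyser
- round_nest_floor (a point): centre of the floor of the round nest: a round, blue-floored recess 84 mm across, 8 mm deep, with a 2 mm chamfer, in the top of a grey plate 200 by 105 mm. Floor 52 mm and plate top 60 mm above the bench; the seated disc stands 2 mm proud. z up. The side of the hood (up to 105 mm high) is 54 mm from the nest's centre
- square_nest_floor (a point): centre of the floor of the other nest: a square, blue-floored recess 61 mm wide and 8 mm deep in a like plate, for other cartridges; stays empty, the disc does not fit
- tube_rack: bystander: white rack 60 by 150 by 30 mm with ten yellow-capped tubes, 106 mm tall overall; origin: centre of its underside, long side along its y
- bottle: bystander: amber bottle 56 mm across, 110 mm tall; origin: centre of its underside
- mouse: bystander: black computer mouse about 77 by 60 by 34 mm; origin: on its underside

How it is judged:
On the way:
1. the disc is seated flat in the round nest and let go while the hood is still shut (horizontal distance between disc and round_nest_floor below 0.004 m and z of disc in the frame of round_nest_floor between -0.003 and 0.003 m and angle between disc's own z axis and vertical below 0.05 rad and contact force between the fingers and disc below 0.05 N and value of joint hood below 0.06 rad), for 0.2 s.
At the end, for the whole second after the job is handed in: the hood is held at rest by the fingers (contact above 0.5 N, carried by nothing else) at 40 degrees, within 5 degrees (0.611 to 0.785 rad, under 0.05 rad/s); the disc lies still and untouched in the round nest, within 4 mm of its centre, within 3 mm of its floor and tilted less than 0.05 rad (horizontal distance between disc and round_nest_floor below 0.004 m and z of disc in the frame of round_nest_floor between -0.003 and 0.003 m and angle between disc's own z axis and vertical below 0.05 rad and contact force between each of the fingers, hood and disc below 0.05 N and linear speed of disc below 0.02 m/s and value of joint hood between 0.611 and 0.785 rad and velocity of joint hood between -0.05 and 0.05 rad/s and contact force between the fingers and hood above 0.5 N and contact force between hood and tube_rack below 0.05 N and contact force between hood and bottle below 0.05 N and contact force between hood and mouse below 0.05 N); the arm keeps its last pose, push and grip.
It fails at once if the tube rack is pushed more than 15 mm or tipped (distance of tube_rack from where it was at the start of the episode above 0.015 m or angle between tube_rack's own z axis and vertical above 0.25 rad).
It fails at once if the amber bottle is pushed more than 15 mm or tipped (distance of bottle from where it was at the start of the episode above 0.015 m or angle between bottle's own z axis and vertical above 0.25 rad).
It fails at once if the computer mouse is pushed more than 15 mm or tipped (distance of mouse from where it was at the start of the episode above 0.015 m or angle between mouse's own z axis and vertical above 0.25 rad).
It fails at once if the disc is dropped: free of the fingers more than 20 mm above the floor of the nest, over the nest (horizontal distance between disc and round_nest_floor below 0.06 m and z of disc in the frame of round_nest_floor above 0.02 m and contact force between the fingers and disc below 0.02 N).
It also fails if it takes over 61 s, if anything falls off the work surface, if the arm or the gripper's body presses on something with over 40 N, if the wrist force passes 120 N, or if a joint passes its speed limit or range.

## Robot

A 6-joint arm with a two-finger parallel gripper is mounted at the origin on the work surface. World frame = base frame: x ahead of the robot, y to its left, z up, the work surface at z = 0. Lengths are in m, angles in rad, forces in N, time in s.
With the tool pointing down it reaches from about 0.375 to 0.9 m from the base axis. Payload 3.1 kg.
Tool frame: the origin (TCP) lies between the finger pads; the fingertips stand 8 mm ahead of it and the grasp point (between the pads) lies 11 mm behind it; z points along the fingers, y is the line along which they close (so a half turn about z gives the same grasp; the last joint's range is limited). The gripper opens to 85 mm and grips with 20 to 120 N. Pads are 22 mm wide; open, the fingers measure 114 mm over their backs; the gripper's body (76 mm by 85 mm) begins 54 mm behind the grasp point. The pads swing forward as they close: fully open they stand 13 mm farther back than shut.
Start: joints at [1.081, 0.527, 1.433, -0, 1.181, -0.178], TCP at [0.191, 0.595, 0.239] pointing down, gripper open.
Joint ranges: [-3.08, 3.08], [-0.75, 2.2], [0.22, 2.44], [-1.43, 4.57], [0, 2.65], [-2.85, 2.85]. Speed limits (rad/s): [2.79, 2.79, 3.14, 3.14, 3.14, 3.14].

## Interface

Orientations are given as a unit quaternion [x, y, z, w].
In Python, from station import readout, cams, sign_off gives the robot as it stands.
- The arm moves only by the tool send_rows, never from a script. Its argument "commands" is text: rows parted by semicolons, each of 5 numbers parted by spaces: the finger opening in mm, from 0 to 85.4, then the shift along the tool's x, y, z each as a share of 0.02 m, from -1 to 1, then the turn about the tool's z as a share of 4 degrees, from -1 to 1. In form: grip dx dy dz spin; .... A call has 1 to 20 rows; each row shifts and turns the commanded pose from where the row before left it, along the tool's axes as they then stand; what a row does not reach is not made up. A row lasts 1/12 s, in which the tool goes at most 41.7 mm and 7.16 degrees, less where a joint would pass 70% of its speed; a pose out of reach is approached as far as the arm can. A call with a number of a shift or a turn outside -1 to 1 is refused whole. A call with a gripper value outside its range is refused whole. The fingers move at their own pace and stop on an object; "grip_force" is the grip in N (left out, the last holds). Time passes only in rows, so rows that do not move let the fingers close. It gives the time, the measured TCP pose, the force, the opening and the grip force at its end, in the units of the state.
- readout.sense(): the state, without advancing time (a new reading comes with each control period).
- cams.snapshot(name): name is "scene" or "top" or "wrist"; returns a dict with "pixels" (384x512x3 uint8, red, green, blue), "intrinsics" (3x3 intrinsics, pixels), "dist" ([k1, k2, p1, p2, k3] as OpenCV has them; the pictures are not rectified), "eye" and "rotation" of the camera in the world. Camera axes: x right, y down, z forward; pixel columns grow to the right and rows downward; lengths in m; the calibration is good to about 2 mm. A picture is of the moment at which its call begins. There is no depth.
- sign_off(): hands the job in; it is judged then, once.
The state is a dict: "t": time; "q": joint angles; "qd": joint speeds; "tau": joint torques, N m; "tcp_pos": TCP position; "tool_rot": TCP orientation; "force": force on the tool from outside, world axes, zero at the start; "ft_torque": the same for the moment, N m; "finger_gap": opening from 0.0 (shut) to 1.0 (fully open); "gripper_force": force on a finger pad.
Only numpy, scipy, OpenCV 4.12 (cv2) and the standard library are available. Lean on these libraries where they do the work, as an engineer would, in place of code of your own. Each camera call takes 0.05 s, during which the arm holds its last target. There are 200 camera calls.

## Working session

There is one attempt and no reset: what is moved stays moved. The work goes in short steps, Python scripts to look and compute and a tool call to move; the robot and the scene stay as the last step left them, time stands still between calls to the robot, and variables do not carry over. Pictures are saved under pics/ and viewed, at most 10 in all, crops included, and the job is handed in when it is done.

Besides the shell and the picture viewer there is one more tool, called after "Call:" by a JSON object that holds its "op" and its "data", one argument or row to a line. send_rows: Moves the arm, as the interface text tells. Its arguments: {"type":"object","properties":{"commands":{"type":"string"},"grip_force":{"type":"number"}},"required":["commands"]}

```bash
mkdir -p pics; ls; python3 - <<'E'
from station import readout,cams
import cv2,numpy as np
for n in("scene","top"):
    s=cams.snapshot(n);cv2.imwrite(f"pics/{n}0.png",cv2.resize(s["pixels"][:,:,::-1],(800,600),interpolation=cv2.INTER_CUBIC))
    np.savez(f"{n}0.npz",**s);print(n,s["eye"],np.round(s["rotation"],3).tolist(),s["intrinsics"].tolist(),s["dist"])
print(readout.sense())
E
```

```text
pics
scene [1.12816529 0.67170618 1.05658485] [0.308, 0.88, -0.344, -0.115] [[467.632939994141, 0.0, 255.04002351036803], [0.0, 467.632939994141, 187.8030605283893], [0.0, 0.0, 1.0]] [-0.06979896  0.          0.          0.          0.        ]
top [ 0.51762509 -0.00840548  1.435958  ] [-0.706, 0.708, -0.028, 0.022] [[460.0527400090495, 0.0, 254.5306759603435], [0.0, 460.0527400090495, 194.6034432466231], [0.0, 0.0, 1.0]] [-0.16724058  0.          0.          0.          0.        ]
{'t': 0.1, 'q': array([ 1.08152681e+00,  5.28408972e-01,  1.43379484e+00, -1.28617928e-05,
        1.18141210e+00, -1.78498130e-01]), 'qd': array([ 0.00124415, -0.00222693, -0.00224499,  0.00081345,  0.00023252,
        0.0008027 ]), 'tau': array([-9.92421374e-04, -4.43302238e+01, -1.78584695e+01, -2.85634360e-04,
        3.91146663e-03, -1.54485033e-06]), 'tcp_pos': array([0.19078753, 0.59449228, 0.23840291]), 'tool_rot': array([ 1.54758661e-01,  9.87951787e-01, -9.57714690e-04, -3.25908008e-04]), 'force': array([ 0.08611442,  0.0755294 , -0.22712801]), 'ft_torque': array([ 0.02404164,  0.01208182, -0.01693871]), 'gripper_force': 0.0, 'finger_gap': 1.0003143949330013}
```

View pics/top0.png

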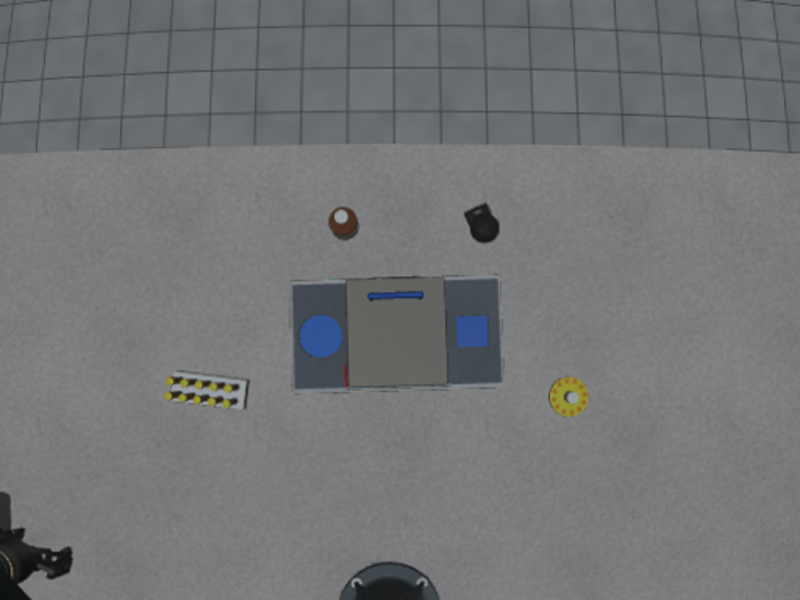

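View pics/scene0.png

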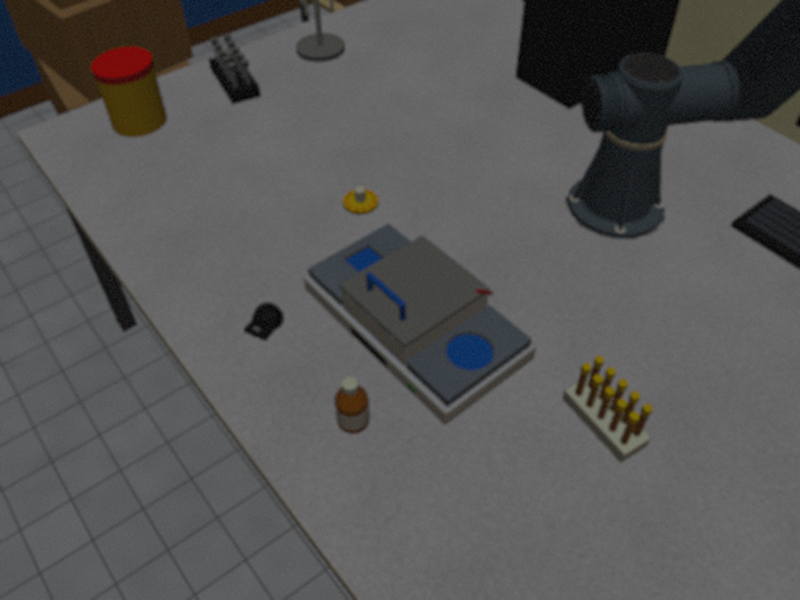

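The top view shows the disc at about (569,397), the round nest at (321,336), the square nest at (472,331) and the handle from (370,296) to (421,295), all in the 800x600 view. The scene view agrees. I'll compute positions from these.

```bash
cat > h.py <<'E'
import numpy as np,cv2
from scipy.spatial.transform import Rotation as R
def ray(s,uv):
    p=cv2.undistortPoints(np.array(uv,float).reshape(-1,1,2),s["intrinsics"],s["dist"]).reshape(-1,2)
    return R.from_quat(s["rotation"]).apply(np.c_[p,np.ones(len(p))])
def at(s,uv,z):
    d=ray(s,uv);return s["eye"]+d*((z-s["eye"][2])/d[:,2])[:,None]
def proj(s,P):
    r=R.from_quat(s["rotation"]).inv();return cv2.projectPoints(np.array(P,float).reshape(-1,3),r.as_rotvec(),-r.apply(s["eye"]),s["intrinsics"],s["dist"])[0].reshape(-1,2)
def blobs(s,lo,hi,amin=15):
    hsv=cv2.cvtColor(s["pixels"],cv2.COLOR_RGB2HSV);m=cv2.inRange(hsv,np.array(lo),np.array(hi))
    cs,_=cv2.findContours(m,cv2.RETR_EXTERNAL,cv2.CHAIN_APPROX_NONE)
    o=[]
    for c in cs:
        h=cv2.convexHull(c);M=cv2.moments(h)
        if M["m00"]>amin:o.append((M["m00"],M["m10"]/M["m00"],M["m01"]/M["m00"],cv2.boundingRect(c),h))
    return sorted(o,key=lambda x:-x[0])
BLUE=((105,120,40),(125,255,255));YEL=((18,120,80),(32,255,255))
E
python3 - <<'E'
from h import *
for n in("top","scene"):
    s=dict(np.load(n+"0.npz"))
    print(n)
    for nm,c,z in(("blue",BLUE,(.052,.052,.14)),("yel",YEL,(.01,))):
        for b in blobs(s,*c)[:4]:
            print(nm,np.round(b[:3],1),b[3],[np.round(at(s,[b[1:3]],zz)[0],4).tolist() for zz in z])
s=dict(np.load("top0.npz"))
# handle ends, plate corners
print(at(s,np.array([[370,296],[421,295]])/1.5625,.14))
print(at(s,np.array([[292,281],[295,389],[501,383],[498,277.]])/1.5625,.06))
print("hood",at(s,np.array([[347,279],[444,277],[447,384],[349,387]])/1.5625,.105))
E
```

```text
top
blue [559.  204.9 214.6] (192, 201, 27, 28) [[0.5547, 0.1288, 0.052], [0.5547, 0.1288, 0.052], [0.5524, 0.1201, 0.14]]
blue [366.5 301.9 211.5] (292, 202, 21, 20) [[0.563, -0.1634, 0.052], [0.563, -0.1634, 0.052], [0.5601, -0.1535, 0.14]]
blue [114.  252.6 188.8] (236, 187, 35, 5) [[0.6321, -0.0151, 0.052], [0.6321, -0.0151, 0.052], [0.6248, -0.0147, 0.14]]
yel [452.5 363.6 253.4] (352, 241, 24, 25) [[0.4324, -0.3612, 0.01]]
yel [ 15.5 116.3 254.1] (114, 252, 6, 5) [[0.4323, 0.4119, 0.01]]
scene
blue [855.5   8.9  36. ] (0, 0, 26, 61) [[0.8417, -1.4342, 0.052], [0.8417, -1.4342, 0.052], [0.8668, -1.2497, 0.14]]
blue [526.5 300.2 225. ] (286, 214, 30, 23) [[0.5531, 0.1287, 0.052], [0.5531, 0.1287, 0.052], [0.6035, 0.1763, 0.14]]
blue [454.  135.1   5.7] (116, 0, 54, 17) [[0.2828, -1.3111, 0.052], [0.2828, -1.3111, 0.052], [0.3568, -1.1374, 0.14]]
blue [246.5 246.7 188.3] (235, 175, 24, 29) [[0.5836, -0.0693, 0.052], [0.5836, -0.0693, 0.052], [0.6313, -0.0044, 0.14]]
yel [242.  230.4 128.6] (220, 122, 22, 15) [[0.4343, -0.3558, 0.01]]
yel [ 25.  405.6 266. ] (403, 263, 7, 7) [[0.4042, 0.3838, 0.01]]
yel [ 22.5 389.8 249.6] (387, 247, 7, 6) [[0.3966, 0.3224, 0.01]]
yel [ 21.5 397.7 257.7] (395, 255, 7, 6) [[0.4001, 0.3532, 0.01]]
[[ 0.62313399  0.03004282  0.14      ]
 [ 0.62468967 -0.06223537  0.14      ]]
[[ 0.65914083  0.18293112  0.06      ]
 [ 0.45175969  0.17620068  0.06      ]
 [ 0.46168931 -0.2182418   0.06      ]
 [ 0.66585335 -0.21481154  0.06      ]]
hood [[ 0.65786323  0.07389607  0.105     ]
 [ 0.6611347  -0.10679806  0.105     ]
 [ 0.46245656 -0.11091823  0.105     ]
 [ 0.45762939  0.07010828  0.105     ]]
```

Call:
{"op": "send_rows", "data": {
  "commands": "85 0 0 -0.5 1;85 0 0 -0.5 1;85 0 0 -0.5 1;85 0 0 0 1;85 0 0 0 1;85 0 0 0 1;85 0 0 0 1;85 0 0 0 1;85 0 0 0 1;85 0 0 0 1;85 0 0 0 1;85 0 0 0 1;85 0 0 0 1;85 0 0 0 1;85 0 0 0 1;85 0 0 0 1;85 0 0 0 1;85 0 0 0 0.65;85 0 0 0 0"
}}

```text
t: 1.68
tcp_pos: [0.1909, 0.5947, 0.2687]
tool_rot: [0.697, 0.717, -0.001, 0.0]
force: [-0.3, -0.3, -0.1]
finger_gap: 0.995
gripper_force: 0.0
```

```bash
cat >> h.py <<'E'
def go(target,st=None):
    from station import readout
    st=st or readout.sense();r=R.from_quat(st["tool_rot"]);M=r.as_matrix()
    d=M.T@(np.array(target)-st["tcp_pos"]);print("tcp",np.round(st["tcp_pos"],4),"yaw",round(np.arctan2(M[1,1],M[0,1]),4),"tilt",round(np.arccos(-M[2,2]),4),"shift units(20mm)",np.round(d/.02,3),"gap",st["finger_gap"],"F",np.round(st["force"],1),"t",st["t"])
E
python3 -c "
from h import *
go((.55,.07,.27))"
```

```text
tcp [0.1909 0.5947 0.2687] yaw 0.0271 tilt 0.0012 shift units(20mm) [-26.712  17.236  -0.044] gap 0.9945065645886776 F [-0.3 -0.3 -0.1] t 1.6833
```

Call:
{"op": "send_rows", "data": {
  "commands": "85 -1 .64 0 0;85 -1 .64 0 0;85 -1 .64 0 0;85 -1 .64 0 0;85 -1 .64 0 0;85 -1 .64 0 0;85 -1 .64 0 0;85 -1 .64 0 0;85 -1 .64 0 0;85 -1 .64 0 0;85 -1 .64 0 0;85 -1 .64 0 0;85 -1 .64 0 0;85 -1 .64 0 0;85 -1 .64 0 0;85 -1 .64 0 0;85 -1 .64 0 0;85 -1 .64 0 0;85 -1 .64 0 0;85 -1 .64 0 0"
}}

```text
t: 3.35
tcp_pos: [0.4584, 0.2012, 0.2692]
tool_rot: [0.697, 0.717, -0.0, -0.0]
force: [0.5, 0.5, -0.6]
finger_gap: 0.995
gripper_force: 0.0
```

Call:
{"op": "send_rows", "data": {
  "commands": "85 -1 .64 0 0;85 -1 .64 0 0;85 -1 .64 0 0;85 -1 .64 0 0;85 -1 .64 0 0;85 -1 .64 0 0;85 -1 .64 0 0;85 0 0 0 0;85 0 0 0 0"
}}

```text
t: 4.1
tcp_pos: [0.5519, 0.0639, 0.2689]
tool_rot: [0.698, 0.716, -0.0, -0.0]
force: [-0.7, -0.2, -0.7]
finger_gap: 0.998
gripper_force: 0.0
```

```bash
python3 - <<'E'
from h import *
from station import cams
s=cams.snapshot("wrist");np.savez("w1.npz",**s);cv2.imwrite("pics/w1.png",s["pixels"][:,:,::-1])
go((.433,-.359,.2))
print(s["eye"])
for b in blobs(s,*BLUE)[:4]: print(np.round(b[:3],1),b[3],at(s,[b[1:3]],.052)[0],at(s,[b[1:3]],.14)[0])
E
```

```text
tcp [0.5511 0.0648 0.2688] yaw 0.0275 tilt 0.0017 shift units(20mm) [-21.021  -6.48    3.439] gap 0.9932645085692438 F [-0.2  0.3  0.5] t 4.15
[0.5499966  0.14261799 0.40310604]
[3403.5  265.6  114.1] (233, 81, 66, 67) [0.55461188 0.13080438 0.052     ] [0.55345512 0.1337653  0.14      ]
[1355.5  324.2  246.7] (314, 202, 22, 93) [ 0.64599029 -0.05282782  0.052     ] [ 0.62193077 -0.00384196  0.14      ]
[744.  264.9 310.9] (246, 301, 39, 21) [ 0.56305165 -0.17174169  0.052     ] [ 0.55977958 -0.09295167  0.14      ]
```

View pics/w1.png

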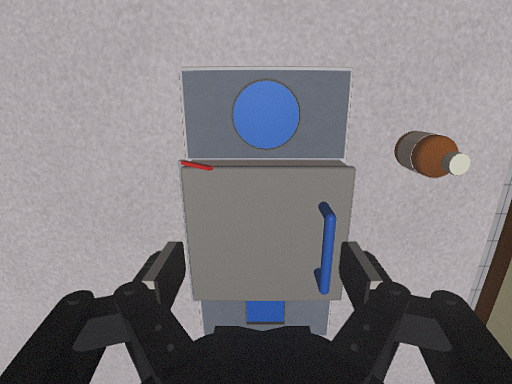

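The wrist view shows the round nest at (265,114), the handle around (325,247) and the bottle at the right. Nest measures (0.5546, 0.1308), which agrees with the other cameras to within 2 mm. Next I'll look at the disc with the same camera.

Call:
{"op": "send_rows", "data": {
  "commands": "85 -.97 -.26 0 0;85 -.97 -.26 0 0;85 -.97 -.26 0 0;85 -.97 -.26 0 0;85 -.97 -.26 0 0;85 -.97 -.26 0 0;85 -.97 -.26 0 0;85 -.97 -.26 0 0;85 -.97 -.26 0 0;85 -.97 -.26 0 0;85 -.97 -.26 0 0;85 -.97 -.26 0 0;85 -.97 -.26 0 0;85 -.97 -.26 0 0;85 -.97 -.26 0 0;85 -.97 -.26 0 0;85 -.97 -.26 0 0;85 -.97 -.26 0 0;85 -.97 -.26 0 0;85 -.97 -.26 0 0"
}}

```text
t: 5.82
tcp_pos: [0.4582, -0.325, 0.2693]
tool_rot: [0.696, 0.718, 0.0, -0.001]
force: [0.9, 0.1, -0.1]
finger_gap: 1.0
gripper_force: 0.0
```

Call:
{"op": "send_rows", "data": {
  "commands": "85 -.97 -.26 0 0;85 -.97 -.26 0 0;85 -.97 -.26 0 0;85 -.97 -.26 0 0;85 -.97 -.26 0 0;85 0 0 0 0;85 0 0 0 0"
}}

```text
t: 6.4
tcp_pos: [0.4351, -0.4227, 0.269]
tool_rot: [0.697, 0.717, 0.0, -0.001]
force: [0.3, 0.5, -0.3]
finger_gap: 0.996
gripper_force: 0.0
```

```bash
python3 - <<'E'
from h import *
from station import cams
s=cams.snapshot("wrist");np.savez("w2.npz",**s);cv2.imwrite("pics/w2.png",s["pixels"][:,:,::-1])
for b in blobs(s,*YEL)[:2]:
    P=at(s,b[4].reshape(-1,2),.01);c,r=cv2.minEnclosingCircle(P[:,:2].astype(np.float32));print(np.round(b[:3],1),b[3],at(s,[b[1:3]],.01)[0],c,r)
    go((c[0],c[1],.1))
print(s["eye"])
E
```

```text
[2475.   261.   116.4] (234, 88, 55, 58) [ 0.43210614 -0.3601657   0.01      ] (0.43209338188171387, -0.3611634075641632) 0.039448827505111694
tcp [ 0.4352 -0.4219  0.269 ] yaw 0.0286 tilt 0.0021 shift units(20mm) [ 3.025 -0.065  8.455] gap 0.9941598905306288 F [ 0.5 -0.9  0.7] t 6.45
[ 0.43305099 -0.34418538  0.40330719]
```

View pics/w2.png

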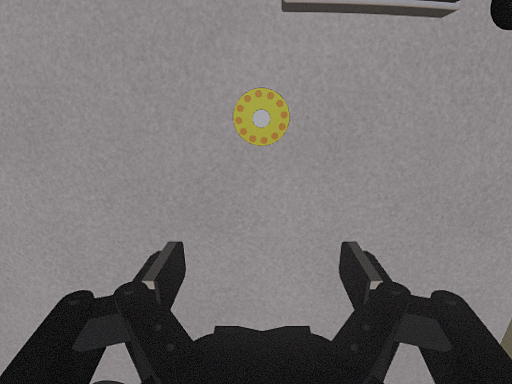

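The wrist view shows the disc at (261,116), which is (0.432, -0.361) with a radius of 39.4 mm, as it must be. Nothing stands near it. Descending to grip.

Call:
{"op": "send_rows", "data": {
  "commands": "85 .76 -.02 1 0;85 .76 -.02 1 0;85 .76 -.02 1 0;85 .76 -.02 1 0;85 0 0 1 0;85 0 0 1 0;85 0 0 1 0;85 0 0 1 0;85 0 0 1 0;85 0 0 1 0;85 0 0 1 0;85 0 0 .5 0;85 0 0 .5 0;85 0 0 .35 0;85 0 0 0 0;85 0 0 0 0"
}}

```text
t: 7.78
tcp_pos: [0.4321, -0.3628, 0.0226]
tool_rot: [0.697, 0.717, 0.0, 0.0]
force: [-0.1, 0.1, -1.0]
finger_gap: 0.995
gripper_force: 0.0
```

```bash
python3 - <<'E'
from h import *
go((.4321,-.3607,.022))
E
```

```text
tcp [ 0.4321 -0.3628  0.0226] yaw 0.028 tilt 0.0004 shift units(20mm) [0.104 0.004 0.032] gap 0.9949577752811126 F [-0.1  0.1 -1. ] t 7.7833
```

Call:
{"op": "send_rows", "data": {
  "commands": "85 .1 0 0 0;20 0 0 0 0;20 0 0 0 0;20 0 0 0 0;20 0 0 0 0;20 0 0 0 0;20 0 0 0 0;20 0 0 0 0;20 0 0 0 0;20 0 0 0 0",
  "grip_force": 40
}}

```text
t: 8.62
tcp_pos: [0.4319, -0.3611, 0.0227]
tool_rot: [0.697, 0.717, -0.0, 0.0]
force: [0.3, -0.4, 4.7]
finger_gap: 0.264
gripper_force: 39.2
```

Call:
{"op": "send_rows", "data": {
  "commands": "20 0 0 -.4 0;20 0 0 -.8 0;20 0 0 -1 0;20 0 0 -1 0;20 0 0 -1 0;20 0 0 -1 0;20 0 0 -1 0;20 0 0 -1 0;20 .4 .1 -1 0;20 .976 .273 -.8 0;20 .976 .273 0 0;20 .976 .273 0 0;20 .976 .273 0 0;20 .976 .273 0 0;20 .976 .273 0 0;20 .976 .273 0 0;20 .976 .273 0 0;20 .976 .273 0 0;20 .976 .273 0 0;20 .976 .273 0 0"
}}

```text
t: 10.28
tcp_pos: [0.4873, -0.1352, 0.2022]
tool_rot: [0.697, 0.717, -0.0, -0.0]
force: [0.4, -1.2, -1.3]
finger_gap: 0.27
gripper_force: 39.2
```

Call:
{"op": "send_rows", "data": {
  "commands": "20 .976 .273 0 0;20 .976 .273 0 0;20 .976 .273 0 0;20 .976 .273 0 0;20 .976 .273 0 0;20 .976 .273 0 0;20 .976 .273 0 0;20 .976 .273 0 0;20 .976 .273 0 0;20 .976 .273 0 0;20 .976 .273 0 0;20 .976 .273 0 0;20 .7 .2 0 0;20 .1 .1 0 0;20 0 0 0 0;20 0 0 0 0"
}}

```text
t: 11.62
tcp_pos: [0.5517, 0.1152, 0.2021]
tool_rot: [0.697, 0.717, -0.001, -0.0]
force: [-0.1, -0.3, -1.2]
finger_gap: 0.268
gripper_force: 39.2
```

```bash
python3 - <<'E'
from h import *
from station import cams
s=cams.snapshot("wrist");np.savez("w3.npz",**s);cv2.imwrite("pics/w3.png",cv2.resize(s["pixels"][:,:,::-1],(800,600),interpolation=cv2.INTER_CUBIC))
go((.5545,.1305,.12))
for b in blobs(s,*YEL)[:2]:
    P=at(s,b[4].reshape(-1,2),.19);print(b[:4],cv2.minEnclosingCircle(P[:,:2].astype(np.float32)))
for b in blobs(s,*BLUE)[:2]: print("blue",b[:4])
E
```

```text
tcp [0.5517 0.1149 0.2022] yaw 0.0273 tilt 0.001 shift units(20mm) [0.78  0.164 4.108] gap 0.2692466624139867 F [ 0.3 -1.1 -2. ] t 11.6667
(9996.5, 261.7847913436369, 224.9294086263525, (197, 175, 131, 92)) ((0.5518049597740173, 0.11714231222867966), 0.03978288918733597)
(432.5, 265.3576107899807, 287.0150289017341, (239, 278, 46, 16)) ((0.5524827837944031, 0.0829622745513916), 0.015010924078524113)
blue (3414.5, 265.4850392932103, 157.90052228242297, (227, 128, 77, 56))
blue (75.5, 339.05739514348784, 338.4083885209713, (335, 330, 8, 19))
```

View pics/w3.png

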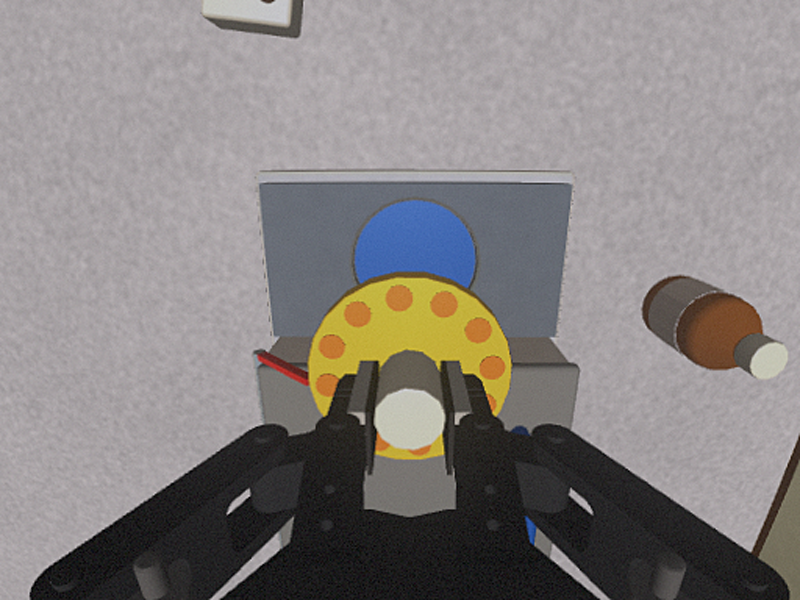

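The disc is held straight at about (410,365) in the view, with the nest's blue floor visible behind it at (415,250). I'll fit circles to both for sub-millimetre alignment.

```bash
python3 - <<'E'
from h import *
from scipy.optimize import least_squares
def fit(n,col,z,sel):
    s=dict(np.load(n));b=blobs(s,*col)[0];p=b[4].reshape(-1,2).astype(float);p=p[sel(p)]
    P=at(s,p,z)[:,:2]
    f=least_squares(lambda c:np.hypot(*(P-c[:2]).T)-c[2],[*P.mean(0),.04],loss="soft_l1",f_scale=.0005)
    print(n,z,np.round(f.x,4),"rms",np.sqrt(np.mean(f.fun**2)),len(P))
a=lambda p:p[:,1]>-1
fit("w1.npz",BLUE,.052,a);fit("w2.npz",YEL,.01,a);fit("w3.npz",YEL,.19,lambda p:p[:,1]<235)
fit("w3.npz",YEL,.18,lambda p:p[:,1]<235)
fit("w3.npz",BLUE,.052,lambda p:p[:,1]<165);fit("w3.npz",BLUE,.06,lambda p:p[:,1]<165)
E
```

```text
w1.npz 0.052 [0.5547 0.1295 0.0407] rms 0.00016622920351141383 36
w2.npz 0.01 [ 0.4321 -0.3611  0.0391] rms 0.00017985188620383432 28
w3.npz 0.19 [0.5517 0.118  0.0387] rms 0.0002498952123291555 21
w3.npz 0.18 [0.5518 0.1128 0.0413] rms 0.00026706740751641705 21
w3.npz 0.052 [0.5547 0.1294 0.0409] rms 0.0001086914510324249 19
w3.npz 0.06 [0.5545 0.1312 0.0398] rms 0.00010563152640776673 19
```

Call:
{"op": "send_rows", "data": {
  "commands": "20 .35 .09 .5 0;20 .35 .08 1 0;20 0 0 1 0;20 0 0 1 0;20 0 0 1 0;20 0 0 .6 0;20 0 0 .3 0;20 0 0 0 0;20 0 0 0 0"
}}

```text
t: 12.42
tcp_pos: [0.5552, 0.1295, 0.0941]
tool_rot: [0.697, 0.717, -0.0, -0.0]
force: [0.0, -0.2, -1.0]
finger_gap: 0.266
gripper_force: 39.3
```

```bash
python3 - <<'E'
from h import *
go((.5547,.129,.0747))
E
```

```text
tcp [0.5552 0.1295 0.0941] yaw 0.0271 tilt 0.0004 shift units(20mm) [-0.023 -0.027  0.97 ] gap 0.2661626995216228 F [ 0.  -0.2 -1. ] t 12.4167
```

Call:
{"op": "send_rows", "data": {
  "commands": "20 0 -.02 .2 0;20 0 0 .2 0;20 0 0 .15 0;20 0 0 .1 0;20 0 0 .1 0;20 0 0 .1 0;20 0 0 0 0"
}}

```text
t: 13.0
tcp_pos: [0.5545, 0.1297, 0.077]
tool_rot: [0.697, 0.717, -0.0, -0.0]
force: [-0.7, 0.6, -1.8]
finger_gap: 0.264
gripper_force: 39.3
```

Call:
{"op": "send_rows", "data": {
  "commands": "20 0 0 .05 0;20 0 0 .05 0;20 0 0 .05 0;20 0 0 0 0"
}}

```text
t: 13.33
tcp_pos: [0.5548, 0.1297, 0.0747]
tool_rot: [0.697, 0.717, 0.0, 0.0]
force: [-0.8, 0.5, 1.7]
finger_gap: 0.268
gripper_force: 39.4
```

Call:
{"op": "send_rows", "data": {
  "commands": "20 0 0 .05 0;20 0 0 0 0;20 0 0 0 0"
}}

```text
t: 13.58
tcp_pos: [0.5549, 0.1298, 0.0747]
tool_rot: [0.697, 0.717, 0.0, 0.0]
force: [-2.3, -0.6, 9.0]
finger_gap: 0.265
gripper_force: 40.0
```

Call:
{"op": "send_rows", "data": {
  "commands": "20 0 0 -.05 0;50 0 0 0 0;50 0 0 0 0;50 0 0 0 0;50 0 0 0 0;50 0 0 0 0;50 0 0 0 0;50 0 0 -.5 0;50 0 0 -1 0;50 0 0 -1 0;50 0 0 -1 0;60 0 0 -1 0;70 0 0 -1 0;85 -1 0 -1 0;85 -1 0 -1 0;85 -1 0 -1 0;85 0 0 -1 0;85 0 0 0 0;85 0 0 0 0"
}}

```text
t: 15.17
tcp_pos: [0.5569, 0.0696, 0.2659]
tool_rot: [0.697, 0.717, 0.001, 0.001]
force: [-0.4, 0.8, 0.2]
finger_gap: 0.998
gripper_force: 0.0
```

```bash
python3 - <<'E'
from h import *
from station import cams
from scipy.optimize import least_squares
s=cams.snapshot("wrist");np.savez("w4.npz",**s)
go((.626,-.0154,.151))
b=blobs(s,*YEL)[0];print(b[:4])
P=at(s,b[4].reshape(-1,2),.062)[:,:2]
f=least_squares(lambda c:np.hypot(*(P-c[:2]).T)-c[2],[*P.mean(0),.04],loss="soft_l1",f_scale=.0005);print(f.x,np.abs(f.fun).max())
cv2.imwrite("pics/w4.png",s["pixels"][:,:,::-1])
E
```

```text
tcp [0.556  0.0699 0.2645] yaw 0.0279 tilt 0.0003 shift units(20mm) [-4.364  3.38   5.675] gap 0.9983636373024342 F [0.4 0.1 0.6] t 15.2167
(3363.5, 261.13007284079083, 119.16094346167186, (229, 86, 65, 67))
[0.55514783 0.12955317 0.03925544] 0.00044574266420274733
```

View pics/w4.png

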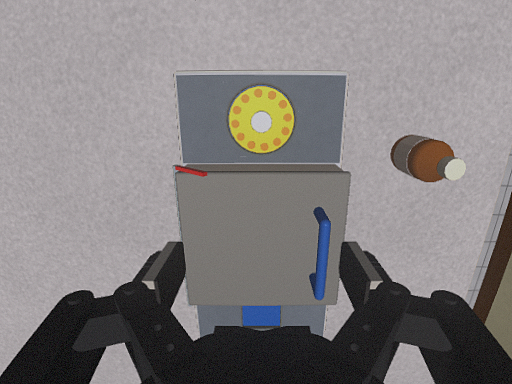

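The disc sits flat in the nest, centred at (261,119), 0.4 mm from the nest centre. The handle bar runs from (324,222) to (320,297).

```bash
python3 - <<'E'
from h import *
s=dict(np.load("w4.npz"))
print(at(s,[[324,225],[320,297]],.142))
print(proj(s,[[.6258+.028*.035,-.0145+.035,.14],[.6258,-.0145,.14],[.6258-.028*.035,-.0145-.035,.14]]))
E
```

```text
[[ 0.62337278  0.02991897  0.142     ]
 [ 0.62838411 -0.0616059   0.142     ]]
[[325.86595341 232.35026406]
 [321.64339428 260.90196779]
 [317.65718277 287.21461197]]
```

Call:
{"op": "send_rows", "data": {
  "commands": "70 -.88 .67 0 0;70 -.87 .67 0 0;70 -.87 .67 .2 0;70 -.87 .67 .5 0;70 -.87 .67 .8 0;60 0 0 1 0;60 0 0 .7 0;60 0 0 0 0;60 0 0 0 0"
}}

```text
t: 15.97
tcp_pos: [0.6243, -0.0147, 0.1981]
tool_rot: [0.697, 0.717, -0.001, -0.002]
force: [0.6, 0.9, 0.6]
finger_gap: 0.701
gripper_force: 0.0
```

```bash
python3 - <<'E'
from h import *
go((.6256,-.0155,.130))
E
```

```text
tcp [ 0.6243 -0.0147  0.1981] yaw 0.0285 tilt 0.0052 shift units(20mm) [-0.044  0.08   3.403] gap 0.701209163079819 F [0.6 0.9 0.6] t 15.9667
```

Call:
{"op": "send_rows", "data": {
  "commands": "60 0 .06 .5 0;60 0 0 1 0;60 0 0 1 0;60 0 0 .6 0;60 0 0 .3 0;60 0 0 0 0;8 0 0 0 0;8 0 0 0 0;8 0 0 0 0;8 0 0 0 0;8 0 0 0 0;8 0 0 0 0;8 0 0 0 0;8 0 0 0 0",
  "grip_force": 35
}}

```text
t: 17.13
tcp_pos: [0.6258, -0.0156, 0.1333]
tool_rot: [0.697, 0.717, -0.001, -0.001]
force: [-3.3, -1.3, 5.8]
finger_gap: 0.12
gripper_force: 34.2
```

```bash
python3 - <<'E'
from h import *
go((.6256,-.0155,.130))
# arc of the handle about the hinge in tool units
th=np.radians(np.arange(0,41,4)); x=165*np.cos(th)-45*np.sin(th); z=165*np.sin(th)+45*np.cos(th)
print(np.round(np.c_[np.diff(x),-np.diff(z)]/20,3).tolist())
E
```

```text
tcp [ 0.6258 -0.0156  0.1333] yaw 0.0281 tilt 0.0023 shift units(20mm) [ 0.007 -0.009  0.166] gap 0.11988340593324087 F [-3.3 -1.3  5.8] t 17.1333
[[-0.177, -0.57], [-0.216, -0.556], [-0.255, -0.54], [-0.292, -0.521], [-0.327, -0.499], [-0.361, -0.475], [-0.394, -0.449], [-0.424, -0.42], [-0.452, -0.39], [-0.478, -0.357]]
```

Call:
{"op": "send_rows", "data": {
  "commands": "8 0 -.08 -.28 0;8 0 -.09 -.29 0;8 0 -.11 -.28 0;8 0 -.11 -.28 0;8 0 -.13 -.27 0;8 0 -.13 -.27 0;8 0 -.14 -.26 0;8 0 -.15 -.26 0;8 0 0 0 0;8 0 0 0 0"
}}

```text
t: 17.97
tcp_pos: [0.6082, -0.0161, 0.1766]
tool_rot: [0.697, 0.717, 0.0, 0.0]
force: [-0.6, -1.1, -3.5]
finger_gap: 0.121
gripper_force: 34.2
```

```bash
python3 - <<'E'
from h import *
go((.6258,-.0156,.1333))
E
```

```text
tcp [ 0.6082 -0.0161  0.1766] yaw 0.0277 tilt 0.0006 shift units(20mm) [0.    0.881 2.165] gap 0.12082653930983758 F [-0.6 -1.1 -3.5] t 17.9667
```

Call:
{"op": "send_rows", "data": {
  "commands": "8 0 -.17 -.25 0;8 0 -.17 -.25 0;8 0 -.18 -.24 0;8 0 -.19 -.24 0;8 0 -.2 -.23 0;8 0 -.2 -.22 0;8 0 -.21 -.21 0;8 0 -.22 -.21 0;8 0 -.23 -.2 0;8 0 -.23 -.19 0;8 0 -.24 -.18 0;8 0 -.25 -.19 0;8 0 0 0 0;8 0 0 0 0;8 0 0 0 0"
}}

```text
t: 19.22
tcp_pos: [0.5611, -0.0174, 0.2305]
tool_rot: [0.697, 0.717, 0.003, 0.003]
force: [6.1, 1.7, 5.3]
finger_gap: 0.128
gripper_force: 34.4
```

```bash
python3 - <<'E'
from h import *
from station import cams
go((.5583,-.0175,.2288))
s=cams.snapshot("scene");np.savez("s5.npz",**s)
i=s["pixels"][110:310,180:390,::-1];cv2.imwrite("pics/s5.png",cv2.resize(i,(630,600),interpolation=cv2.INTER_CUBIC))
E
```

```text
tcp [ 0.5611 -0.0174  0.2305] yaw 0.0274 tilt 0.0078 shift units(20mm) [ 0.    -0.142  0.085] gap 0.12751708136939613 F [6.1 1.7 5.3] t 19.2167
```

View pics/s5.png

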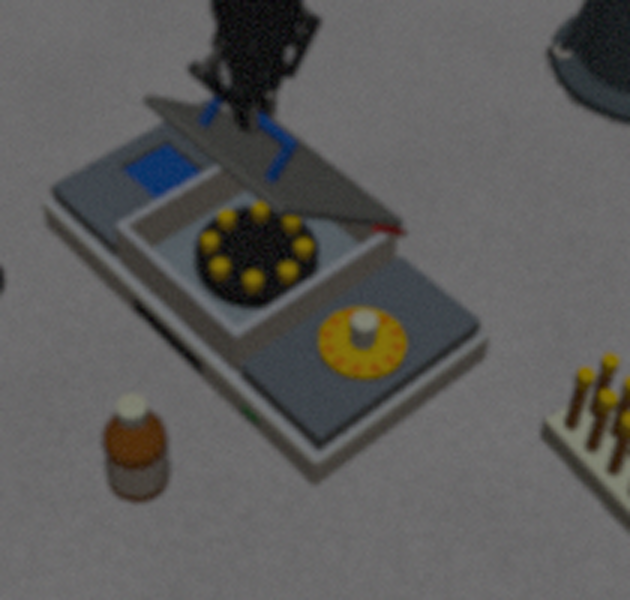

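The scene view shows the hood lifted, with its free edge from (148,98) to about (290,205) in the crop and the disc seated in the nest. I'll fit the hood angle to these corners.

```bash
python3 - <<'E'
from h import *
s=dict(np.load("s5.npz"));w=.028
hin=np.array([.5588-.098*np.cos(w),-.0164-.098*np.sin(w),.095]);Rz=R.from_euler("z",w)
for a in(34,37,40,43,46):
    Ry=R.from_euler("y",-a,degrees=True)
    P=np.array([[.198,-.092,.01],[.198,.092,.01],[-.002,.092,.01],[.165,.045,.045],[.165,-.045,.045]])
    print(a,np.round((proj(s,hin+Rz.apply(Ry.apply(P)))-[180,110])*3+1).tolist())
from station import readout
st=readout.sense();print(st["qd"],st["force"])
E
```

```text
34 [[137.0, 109.0], [274.0, 224.0], [406.0, 221.0], [279.0, 158.0], [212.0, 104.0]]
37 [[143.0, 99.0], [280.0, 213.0], [406.0, 221.0], [286.0, 150.0], [217.0, 95.0]]
40 [[148.0, 89.0], [287.0, 203.0], [407.0, 221.0], [292.0, 141.0], [224.0, 87.0]]
43 [[154.0, 79.0], [294.0, 192.0], [407.0, 221.0], [299.0, 133.0], [230.0, 80.0]]
46 [[161.0, 69.0], [301.0, 182.0], [407.0, 222.0], [306.0, 125.0], [237.0, 72.0]]
[ 2.61299177e-03  3.34864196e-04 -1.17437465e-03  3.27917904e-04
  7.85251704e-05  1.16066921e-03] [6.77747714 0.85985869 4.7688336 ]
```

Call:
{"op": "send_rows", "data": {
  "commands": "8 0 .05 -.05 0;8 0 0 0 0;8 0 0 0 0;8 0 0 0 0;8 0 0 0 0;8 0 0 0 0;8 0 0 0 0;8 0 0 0 0;8 0 0 0 0;8 0 0 0 0;8 0 0 0 0;8 0 0 0 0"
}}

```text
t: 20.27
tcp_pos: [0.5611, -0.0174, 0.2305]
tool_rot: [0.697, 0.717, 0.002, 0.002]
force: [6.1, 1.3, 3.9]
finger_gap: 0.123
gripper_force: 34.4
```

The pose hasn't changed over a second, so the hood is at rest at about 39.5 degrees. Handing in.

```bash
python3 -c "
from station import sign_off
print(sign_off())"
```

```text
the job is handed in; nothing more can be done
None
```

I seated the disc flat in the round nest, about 0.4 mm off centre, and let it go with the hood shut; the gripper now holds the hood still at about 39.5 degrees, and the job is handed in (no verdict came back).

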